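# Park a sander roller at the top of its ramp

## Task

Push the metal roller slowly up the little wooden ramp with the fingertips until it drops into the seat against the steel stop, never letting it run free on the slope on the way. Then push the steel keeper bar round until it lies straight across the ramp behind the roller, and take the hand away. Do not pinch or lift the roller, push gently, and leave everything else on the bench where it is.

Things in the scene. Friction and masses are not known exactly. Their poses are not given: they have to be found in the camera images.
- ramp: Plywood ramp fixed to the bench, 294 mm long, 132 wide. Origin on the bench surface, mid-width; x points up the ramp, y across to the left, z up. In this frame (mm): kerb at the foot x -155 to -147, top z 20; level apron x -147 to -65, floor z 12; then slope, crest, seat. Lane y -52 to 52; side boards 14 thick stand 20 above the lane floor.
- slope_foot (a point): Mid-lane point where the level apron meets the 10 degree slope: ramp frame x -65, z 12 mm.
- crest (a point): Mid-lane top end of the slope: ramp frame x 85, z 38 mm. Behind it the floor steps down 4 mm into the level seat.
- seat (a point): Mid-lane point on the seat floor under the axis of a fully seated roller: ramp frame x 102, z 34 mm. The seat floor runs from x 85 to the vertical steel stop plate, face at x 127, top z 77.
- roller: Smooth aluminium sander roller (friction about 0.35), a cylinder 50 mm across, 92 long, 0.3 to 0.55 kg. Origin at its centre; y is its axis, lying across the ramp; x and z turn as it rolls. Starts on the apron, centre at ramp z 37, x -115 to -85. Seated: centre x 102, z 59, with 3 mm play; it stays there when let go. Let go on the slope, it rolls back.
- keeper (a joint): Swing of the keeper bar, rad. In the ramp frame it points along (-sin q, cos q) from its pivot. 0 = closed (end of travel): straight across the lane, 6 mm clear of a seated roller. pi/2 = pointing down the ramp beside the -y side board. Starts at 1.65 to 2.0, swung a little outward. Stays where left; friction 0.04 N m.
- pivot (a point): Pivot axis of the keeper (vertical), at mid-thickness of the bar: ramp frame x 64, y -66, z 62 mm. It sits on a block reaching out to y -84, top z 57.
- keeper_peg (a point): Middle of the upright steel peg (12 mm thick, z 66 to 94) near the keeper bar's free end, 105 mm from the pivot; this point is at z 78. The bar is 14 mm wide, 8 thick (z 58 to 66), and ends 118 mm from the pivot.
- battery: Bystander: small block battery lying flat, 26 x 50 x 17 mm, on the bench just outside the ramp's +y side board. Origin at the centre of its underside.
- wood_block: Bystander: pine block 62 x 105 x 30 mm lying on the bench to the right of the ramp. Origin at the centre of its underside.
- oil_can: Bystander: small red oil can, 56 mm across, 150 mm tall, standing to the right of the ramp. Origin at the centre of its underside.
- nut: Bystander: loose hexagon nut, 19 x 22 x 10 mm, on the bench to the left of the ramp. Origin at the centre of its underside.

How it is judged:
On the way:
1. the roller lies in the seat against the stop while the keeper is still open (x of roller in the frame of ramp between 0.096 and 0.105 m and z of roller in the frame of ramp between 0.056 and 0.063 m and y of roller in the frame of ramp between -0.02 and 0.02 m and linear speed of roller below 0.03 m/s and value of joint keeper above 1.2 rad), for 0.2 s.
At the end, for the whole second after the job is handed in: The roller rests in the seat at the top (centre within about 6 mm of the stop position, ramp x 96 to 105 mm, on the seat floor) and the keeper is closed to within 0.1 rad (x of roller in the frame of ramp between 0.096 and 0.105 m and z of roller in the frame of ramp between 0.056 and 0.063 m and y of roller in the frame of ramp between -0.02 and 0.02 m and value of joint keeper below 0.1 rad and linear speed of roller below 0.02 m/s); the robot touches nothing.
It fails at once if the roller runs free on the slope (untouched and faster than 0.2 m/s) (x of roller in the frame of ramp between -0.05 and 0.075 m and z of roller in the frame of ramp above 0.02 m and contact force between the fingers and roller below 0.05 N and linear speed of roller above 0.2 m/s).
It fails at once if the roller is lifted about 20 mm or more off the ramp ((x of roller in the frame of ramp below -0.065 m and z of roller in the frame of ramp above 0.057 m) or (x of roller in the frame of ramp below 0.01 m and z of roller in the frame of ramp above 0.0705 m) or z of roller in the frame of ramp above 0.084 m).
It fails at once if the roller is pressed or squeezed with more than 35 N (contact force between the fingers and roller above 35 N).
It fails at once if the battery, wood block, oil can or nut is moved more than 20 mm (distance of any of battery, wood_block, oil_can, nut from where it was at the start of the episode above 0.02 m).
It also fails if it takes over 61 s, if anything falls off the work surface, if the arm or the gripper's body presses on something with over 40 N, if the wrist force passes 120 N, or if a joint passes its speed limit or range.

## Robot

A 6-joint arm with a two-finger parallel gripper is mounted at the origin on a cart in front of the work surface, level with it; the furniture and walls round the work are solid. World frame = base frame: x ahead of the robot, y to its left, z up, the work surface at z = 0. Lengths are in m, angles in rad, forces in N, time in s.
With the tool pointing down it reaches from about 0.35 to 0.725 m from the base axis. Payload 6 kg.
Tool frame: the origin (TCP) lies at the very end of the fingers, on their centre line; the grasp point (between the pads) lies behind it (r.tcp_to_grasp is the z of the grasp point in the tool frame, in m); z points along the fingers, y is the line along which they close (so a half turn about z gives the same grasp; the last joint's range is limited). The gripper opens to 85 mm and grips with 20 to 120 N. Pads are 22 mm wide; open, the fingers measure 114 mm over their backs; the gripper's body (76 mm by 85 mm) begins 54 mm behind the grasp point. The pads swing forward as they close: fully open they stand 13 mm farther back than shut.
Start: joints at [1.552, 0.04, 0.085, 0, -1.615, -0.334], TCP at [0.207, 0.563, 0.199] pointing down, gripper open.
Joint ranges: [-2.56, 2.56], [-1.29, 2.01], [-1.08, 1.49], [-3.29, 1.98], [-2.81, -0.18], [-2.99, 2.99]. Speed limits (rad/s): [2.57, 2.57, 3.01, 3.14, 3.14, 3.14].

## Interface

Orientations are given as [roll, pitch, yaw] about the fixed x, y, z axes, in that order (R = Rz(yaw) Ry(pitch) Rx(roll)).
In Python, from station import r, inverse_kinematics, imaging gives the robot as it stands. Calls block until the motion is done:
- r.movep(position, orientation): joint-space move of the TCP to a pose.
- r.move_straight(position, rot=None, velocity=0.15, f_stop=None): straight line of the TCP; rot=None keeps the orientation; velocity is the mean speed in m/s. With f_stop (N) it stops when the force on the tool has changed by that much, and returns True; else False.
- r.set_joints(angles): joint-space move.
- r.move_gripper(opening, grip_force=None): finger opening in m; grip_force is the grip in N (None keeps the last); returns when the fingers have stopped.
- r.wait(seconds).
- inverse_kinematics(position, orientation): joint angles nearest the present ones, or None.
- r.observe(): the state.
- imaging.capture(name): name is "scene" or "top" or "wrist"; returns a dict with "image" (400x640x3 uint8, red, green, blue), "vertical_fov" (degrees; the focal length in pixels is half the picture's height over the tangent of half this angle, whatever the lens; pixels are square), "cx", "cy" (the principal point, pixels), "dist_coeffs" ([k1, k2, p1, p2, k3] as OpenCV has them; the pictures are not rectified), "R" (3x3) and "t" (3): a world point X has camera coordinates R X + t. Camera axes: x right, y down, z forward; pixel columns grow to the right and rows downward; lengths in m; the calibration is good to about 2 mm. A picture is of the moment at which its call begins. There is no depth.
A pose or a line that the arm cannot do raises r.PlanningError and nothing moves.
- r.sign_off(): hands the job in; it is judged then, once.
The state is a dict: "time_s": time; "joint_positions": joint angles; "joint_vel": joint speeds; "effort": joint torques, N m; "tool_pos": TCP position; "eef_rot": TCP orientation; "contact_force": force on the tool from outside, world axes, zero at the start; "wrist_torque": the same for the moment, N m; "opening": finger opening in m; "grasp_force": force on a finger pad.
Only numpy, scipy, OpenCV 4.12 (cv2) and the standard library are available. Lean on these libraries where they do the work, as an engineer would, in place of code of your own. Each camera call takes 0.05 s, during which the arm holds its last target. There are 200 camera calls.

## Working session

There is one attempt and no reset: what is moved stays moved. The work goes in short steps, each a Python script; the robot and the scene stay as the last script left them, time stands still between calls to the robot, and variables do not carry over. Pictures are saved under pics/ and viewed, at most 10 in all, crops included, and the job is handed in when it is done.

```bash
mkdir -p pics; ls; python3 - <<'E'
from station import r, imaging
import cv2
for n in ["scene","top"]:
    c=imaging.capture(n); cv2.imwrite(f"pics/{n}0.png",c["image"][:,:,::-1])
    print(n,c["vertical_fov"],c["cx"],c["cy"],c["dist_coeffs"],c["R"],c["t"])
o=r.observe(); print(o, r.tcp_to_grasp)
E
```

```text
pics
scene 55.67387461324453 324.3962972158309 200.1309618857995 [-0.08787097  0.          0.          0.          0.        ] [[-0.97418743  0.22525587 -0.01478688]
 [ 0.14419151  0.5705246  -0.80852365]
 [-0.17368842 -0.78978571 -0.58827787]] [ 0.54344972 -0.02737913  1.06987933]
top 52.46081500645228 315.01040578124326 200.52866647131873 [-0.01558743  0.          0.          0.          0.        ] [[-0.09413575 -0.9955572   0.00207826]
 [-0.97406876  0.09167209 -0.20684845]
 [ 0.20573895 -0.0214962  -0.97837079]] [0.05279317 0.59414506 0.95208203]
{'time_s': 0.1, 'joint_positions': array([ 1.55171470e+00,  4.07616835e-02,  8.39444322e-02, -3.94313012e-04,
       -1.61548317e+00, -3.33731636e-01]), 'joint_vel': array([ 0.00040244,  0.00010738,  0.00270118,  0.00166194, -0.00121082,
        0.00079021]), 'effort': array([-5.11790626e-03, -3.69341969e+01,  3.48279977e+01,  6.95159465e+00,
       -4.45887737e-03, -3.94485852e-06]), 'tool_pos': array([0.20712627, 0.56276588, 0.19829444]), 'eef_rot': array([ 3.14004250e+00, -1.20487290e-04, -3.52795853e-01]), 'contact_force': array([ 0.34238424, -0.09666711,  0.82584215]), 'wrist_torque': array([ 0.04294214, -0.03835387, -0.02669744]), 'grasp_force': 0.0, 'opening': 0.0856839807698745} -0.0187
```

View pics/top0.png

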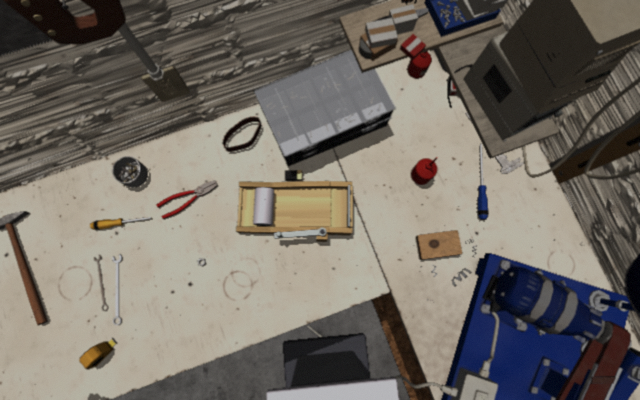

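View pics/scene0.png

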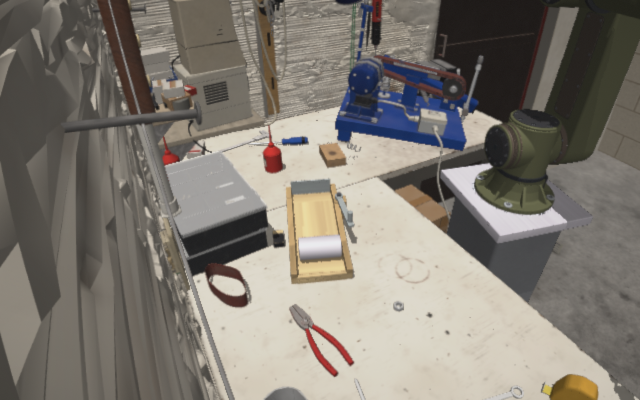

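The top view shows the ramp with its foot at about (238,205), the stop at (352,207), the roller at (263,207) and the keeper at (302,235). Up-ramp is roughly world -y. I'll enlarge both views next.

```bash
python3 - <<'E'
import cv2
a=cv2.imread("pics/top0.png")[165:255,225:365]; cv2.imwrite("pics/tc.png",cv2.resize(a,None,fx=5.7,fy=5.7,interpolation=cv2.INTER_CUBIC))
a=cv2.imread("pics/scene0.png")[170:290,260:370]; cv2.imwrite("pics/sc.png",cv2.resize(a,None,fx=5,fy=5,interpolation=cv2.INTER_CUBIC))
E
```

```text
(no output)
```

View pics/tc.png

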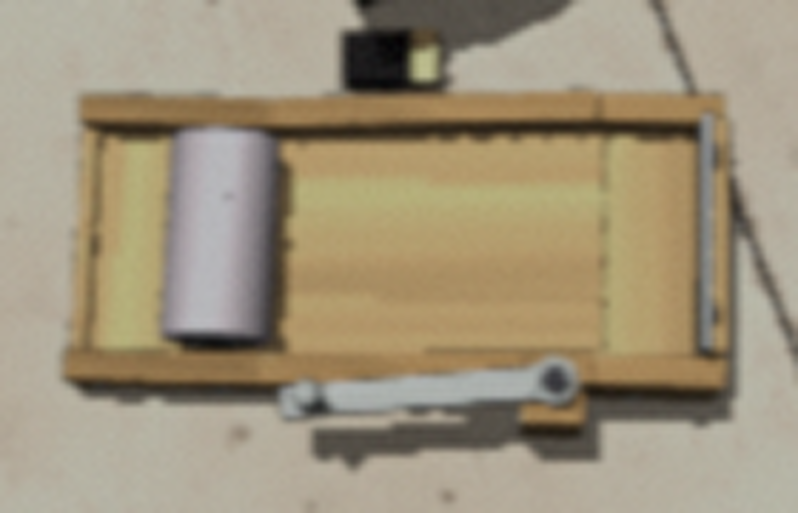

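View pics/sc.png

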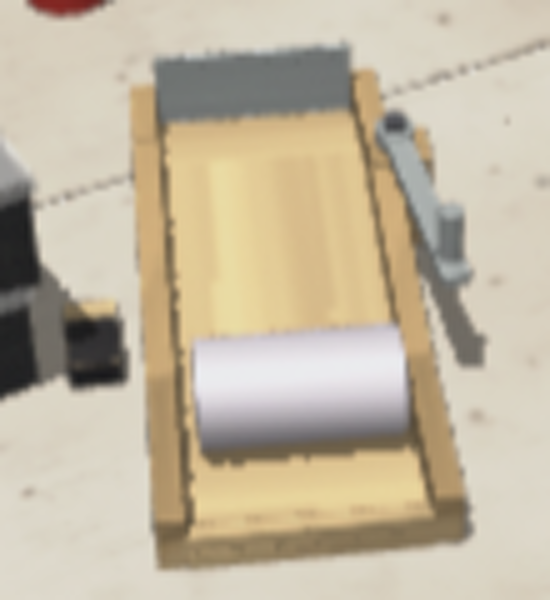

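The enlarged crops show the ramp corners, the crest line, the roller, and the keeper with its pivot and peg. I'll fit the poses by reprojecting both views.

```bash
cat > h.py <<'E'
import numpy as np, cv2
from scipy.optimize import least_squares
from station import r, imaging, inverse_kinematics
def proj(c,X):
    f=200/np.tan(np.radians(c["vertical_fov"])/2)
    K=np.array([[f,0,c["cx"]],[0,f,c["cy"]],[0,0,1]])
    return cv2.projectPoints(np.asarray(X,float).reshape(-1,1,3),cv2.Rodrigues(np.array(c["R"]))[0],np.array(c["t"]),K,np.array(c["dist_coeffs"]))[0][:,0]
def R2W(p,X):  # ramp->world, p=(x,y,yaw)
    X=np.atleast_2d(X); c,s=np.cos(p[2]),np.sin(p[2])
    return np.c_[p[0]+c*X[:,0]-s*X[:,1],p[1]+s*X[:,0]+c*X[:,1],X[:,2]]
E
cat > fit.py <<'E'
from h import *
T=imaging.capture("top");S=imaging.capture("scene")
t=[((-155,66,32),(80,97)),((-155,-66,32),(66,378)),((139,66,54),(722,96)),((85,52,38),(604,138)),((85,-52,38),(604,350)),((64,-66,66),(556,380))]
s=[((-155,66,0),(160,568)),((-155,-66,0),(467,540)),((-155,66,32),(157,530)),((-155,-66,32),(467,500)),((139,66,54),(133,88)),((139,-66,54),(375,72)),((64,-66,66),(397,122)),((85,52,38),(168,152))]
tx=np.array([a for a,_ in t])/1e3; tp=np.array([b for _,b in t])/5.7+[224.6,164.6]
sx=np.array([a for a,_ in s])/1e3; sp=np.array([b for _,b in s])/5+[259.6,169.6]
# params: ramp pose, keeper q, roller x, roller y
def res(p):
    return np.r_[(proj(T,R2W(p,tx))-tp),(proj(S,R2W(p,sx))-sp)].ravel()
f=least_squares(res,[0.55,0.1,-1.57],loss="soft_l1"); p=f.x
print("ramp",p,"\n",np.round(res(p).reshape(-1,2),1).tolist())
# keeper peg: top at z94 scene (452,207), top-view (290,400); base
def rk(q):
    q=q[0]; X=[[.064-.105*np.sin(q),-.066+.105*np.cos(q),.094]]
    Y=[[.064-.118*np.sin(q),-.066+.118*np.cos(q),.066]]
    return np.r_[proj(S,R2W(p,X))-(np.array([452,207])/5+[259.6,169.6]),proj(S,R2W(p,Y))-(np.array([458,275])/5+[259.6,169.6]),proj(T,R2W(p,Y))-(np.array([282,400])/5.7+[224.6,164.6])].ravel()
k=least_squares(rk,[1.75]); print("q",k.x,np.round(rk(k.x),1))
# roller: outline limits in top (centre ~ (220,236)), scene centre ~ (301,388); ends
def rr(v):
    Y=R2W(p,[[v[0],v[1]+.046,.037],[v[0],v[1]-.046,.037]])
    return np.r_[proj(S,Y[1:])-(np.array([405,380])/5+[259.6,169.6]),proj(T,Y)-(np.array([[225,131],[219,333]])/5.7+[224.6,164.6])].ravel()
v=least_squares(rr,[-.1,0]); print("roller",v.x,np.round(rr(v.x),1))
W=lambda x:R2W(p,np.array(x)/1e3)
print("foot",W([-65,0,12]),"seat",W([102,0,34]), "roller",W([v.x[0]*1e3,0,37]),"start",W([-145,0,12]))
E
python3 fit.py
```

```text
ramp [ 0.58955981  0.04339551 -1.6871691 ] 
 [[-0.3, -0.6], [-1.0, 0.5], [0.9, -0.1], [0.1, -1.1], [-0.5, 1.8], [-0.3, 0.4], [0.2, 0.4], [-0.0, 0.3], [-0.3, -2.4], [0.4, -2.1], [-0.4, -1.1], [0.3, -1.5], [-0.1, 0.8], [-0.9, 2.5]]
q [1.66403002] [-0.1 -0.1 -0.2 -0.5 -0.4  0.2]
roller [-0.0868413   0.00060556] [-1.4 -0.9 -0.1  0.8 -0.8  0.7]
foot [[0.59710698 0.10795587 0.012     ]] seat [[ 0.57771656 -0.05791459  0.034     ]] roller [[0.59964298 0.12964944 0.037     ]] start [[0.6063958  0.18741478 0.012     ]]
```

```bash
cat >> fit.py <<'E'
L=[[-155,66,0],[-155,-66,0],[139,-66,0],[139,66,0]]
E=[(L[0],L[1]),([-147,52,12],[-147,-52,12]),([85,52,38],[85,-52,38]),([127,45,77],[127,-45,77]),([-147,52,12],[-65,52,12]),([-65,52,12],[85,52,38]),([-147,-52,12],[-65,-52,12]),([-65,-52,12],[85,-52,38]),
([-65,-66,32],[85,-66,58]),([-65,66,32],[85,66,58]),(L[1],L[2]),(L[2],L[3]),([64,-66,66],[64-118*np.sin(k.x[0]),-66+118*np.cos(k.x[0]),66])]
im=[]
for c,n,(u0,v0,w,h),f in((T,"top",(225,165,140,90),4.2),(S,"scene",(260,170,110,120),4.2)):
    a=cv2.resize(c["image"][v0:v0+h,u0:u0+w,::-1],None,fx=f,fy=f,interpolation=cv2.INTER_CUBIC)
    for A,B in E:
        q=(proj(c,W([A,B]))-[u0-.4,v0-.4])*f
        cv2.line(a,*[tuple(int(z) for z in y) for y in q],(255,0,255),1)
    im.append(a)
H=max(i.shape[0] for i in im); im=[cv2.resize(cv2.copyMakeBorder(i,0,H-i.shape[0],0,0,0),None,fx=.75,fy=.75) for i in im]
o=np.hstack(im);print(o.shape);cv2.imwrite("pics/ov.png",o)
for x,z,dq in((-132,60,0),(-132,20,0),(66,42,0),(-40,72,1.66)):
  for s in(0,np.pi):
    print(x,inverse_kinematics(W([x,0,z])[0],[np.pi,0,p[2]+dq+s]))
E
sed -i 's/((-155,66,32),(157,530)),((-155,-66,32),(467,500)),//; s/,((85,52,38),(168,152))//; s/((85,52,38),(604,138)),((85,-52,38),(604,350)),//' fit.py
python3 fit.py
```

```text
ramp [ 0.58959733  0.04301744 -1.68574286] 
 [[-0.2, -0.5], [-0.8, 0.6], [1.0, -0.2], [-0.1, 0.3], [0.2, 0.3], [-0.0, 0.1], [-0.5, -1.1], [0.2, -1.6], [-0.2, 0.7]]
q [1.66424509] [-0.2 -0.2 -0.2 -0.6 -0.2  0.3]
roller [-0.087228    0.00064747] [-1.4 -0.9 -0.2  0.8 -0.8  0.7]
foot [[0.59705241 0.1075885  0.012     ]] seat [[ 0.57789858 -0.05830946  0.034     ]] roller [[0.59960182 0.12966981 0.037     ]] start [[0.60622789 0.18706057 0.012     ]]
(378, 787, 3)
-132 [ 0.59794035  0.14473481 -0.05743524  0.         -1.36862628 -0.71288689]
-132 [ 0.59794035  0.14473481 -0.05743524  0.         -1.36862628  2.42870576]
-132 [ 0.59794035  0.16840802 -0.10567172  0.         -1.29671658 -0.71288689]
-132 [ 0.59794035  0.16840802 -0.10567172  0.         -1.29671658  2.42870576]
66 [ 0.30539151  0.03281349 -0.21020389  0.         -1.32777894 -0.42033805]
66 [ 0.30539151  0.03281349 -0.21020389  0.         -1.32777894  2.7212546 ]
-40 [ 4.72084726e-01  6.24685904e-02 -1.23808088e-01  4.44089210e-16
 -1.38451965e+00  1.07296874e+00]
-40 [ 4.72084726e-01  6.24685904e-02 -1.23808088e-01 -4.44089210e-16
 -1.38451965e+00 -2.06862392e+00]
```

View pics/ov.png

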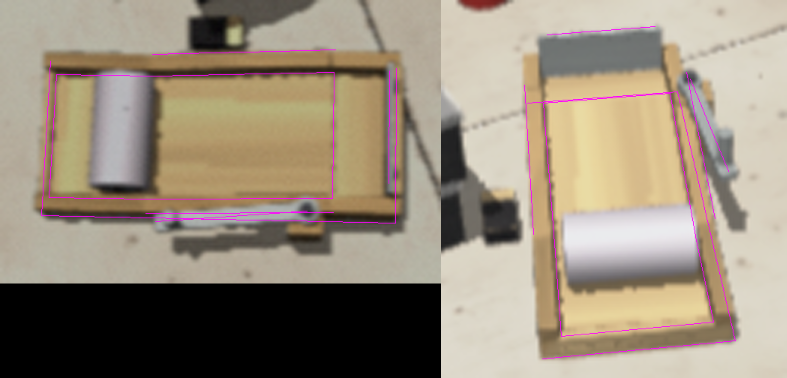

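The overlay matches both views to about 1–2 px. Now I'll lower the fingers behind the roller and push it to just before the crest.

```bash
cat >> h.py <<'E'
P=(0.58960,0.04302,-1.6857)
W=lambda *x:R2W(P,np.array(x)/1e3)[0]
fl=lambda x:12+max(0,x+65)*np.tan(np.radians(10))
def st(m=""):
    o=r.observe(); c,s=np.cos(P[2]),np.sin(P[2]); d=o["tool_pos"][:2]-P[:2]
    print(m,round(o["time_s"],2),"ramp tcp",np.round([1e3*(c*d[0]+s*d[1]),1e3*(-s*d[0]+c*d[1]),1e3*o["tool_pos"][2]],1),"F",np.round(o["contact_force"],1),"op",round(o["opening"],3))
E
python3 - <<'E'
from h import *
rot=[np.pi,0,P[2]]
r.move_gripper(0.045)
r.movep(W(-132,0,130),rot); st("above")
print(r.move_straight(W(-132,0,22),velocity=.08,f_stop=8)); st("down")
print(r.move_straight(W(-76,0,22),velocity=.04,f_stop=10)); st("apron")
print(r.move_straight(W(0,0,fl(11)+9),velocity=.04,f_stop=12)); st("mid")
c=imaging.capture("top"); s=imaging.capture("scene")
a=[cv2.resize(i,None,fx=f,fy=f,interpolation=cv2.INTER_CUBIC) for i,f in((c["image"][150:260,220:370,::-1],2.6),(s["image"][150:290,250:380,::-1],2.8))]
H=max(i.shape[0] for i in a); a=[cv2.copyMakeBorder(i,0,H-i.shape[0],0,0,0) for i in a]
cv2.imwrite("pics/mid.png",np.hstack(a))
E
```

```text
above 2.79 ramp tcp [-132.9   -0.3  130.2] F [-1.   0.3  0.1] op 0.045
False
down 4.29 ramp tcp [-132.2    0.4   22.8] F [ 0.2  0.9 -0.5] op 0.045
True
apron 5.07 ramp tcp [-105.5    0.5   23.6] F [0.1 1.5 3.4] op 0.045
False
mid 7.89 ramp tcp [-0.1 -0.  34.4] F [0.2 0.7 0.2] op 0.045
```

View pics/mid.png

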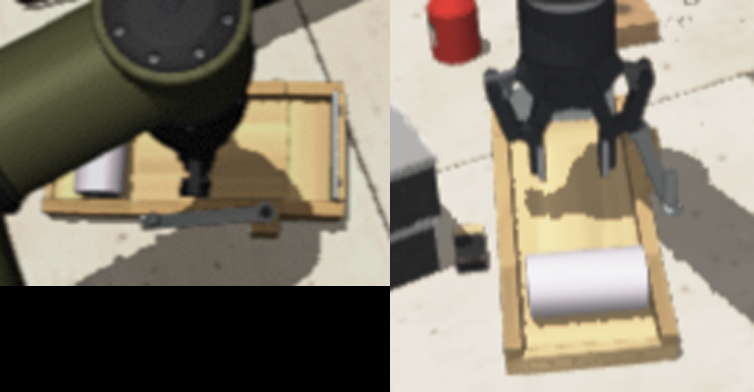

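```bash
python3 - <<'E'
from h import *
s=imaging.capture("scene")
for X in [(0,30,34),(0,-30,34),(0,30,47),(0,-30,47),(0,30,80),(-87,0,37),(-100,0,37)]: print(X,proj(s,[W(*X)]))
a=s["image"][150:290,250:380,::-1]; cv2.imwrite("pics/m2.png",cv2.resize(a,None,fx=4.2,fy=4.2,interpolation=cv2.INTER_CUBIC)); st()
print(r.observe()["joint_positions"])
E
```

```text
(0, 30, 34) [[302.97851931 223.82305539]]
(0, -30, 34) [[327.7298349  221.77327288]]
(0, 30, 47) [[302.71440156 219.62179649]]
(0, -30, 47) [[327.67810158 217.57579076]]
(0, 30, 80) [[302.02546881 208.62555796]]
(-87, 0, 37) [[318.98748955 246.41924856]]
(-100, 0, 37) [[319.58353004 250.43995452]]
 8.04 ramp tcp [-0.1 -0.  34.4] F [ 0.7 -1.2 -0.5] op 0.045
[ 4.11470709e-01  6.06253523e-02 -1.95497630e-01 -5.08255817e-04
 -1.31470528e+00 -5.25619859e-01]
```

View pics/m2.png

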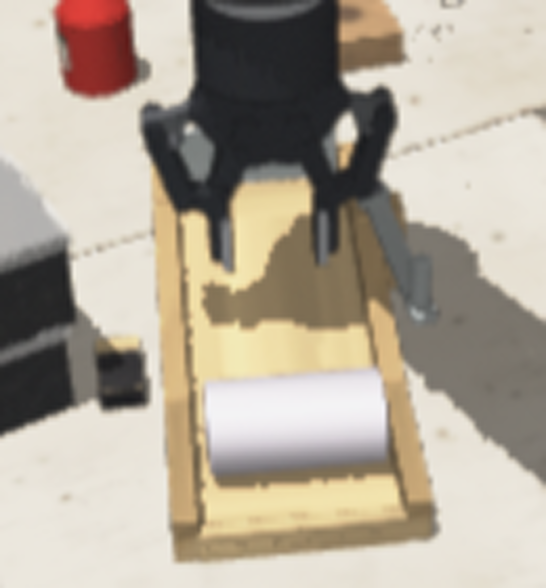

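The roller is still on the apron at about x −98, and the fingertips at crop (222,270) and (322,262) look higher than their reported z. They evidently slid over the roller's top. I'll check the real tip height by touching the slope and triangulating.

```bash
python3 - <<'E'
from h import *
T=imaging.capture("top");S=imaging.capture("scene")
u=[(T,(295,225)),(S,(326.7,212.4))]
f=least_squares(lambda X:np.r_[tuple((proj(c,[W(*X)])[0]-q) for c,q in u)],[0,-30,40]); print("tip ramp",f.x,f.fun)
o=r.observe(); print(o["eef_rot"])
print(r.move_straight(W(0,0,12),velocity=.02,f_stop=4)); st("touch")
E
```

```text
tip ramp [ -0.39095248 -38.59640412  59.71033407] [ 1.20985108 -4.63351353  4.53258171  0.8104931 ]
[ 3.14135336e+00  3.88993662e-04 -1.68509065e+00]
False
touch 9.41 ramp tcp [-0.   0.1 12.2] F [ 0.5  0.  -0.5] op 0.045
```

```bash
python3 - <<'E'
from h import *
print(r.move_straight(W(0,0,-15),velocity=.02,f_stop=4)); st("touch")
for n,(a,b,c,d) in (("top",(150,260,220,370)),("scene",(150,290,250,380))):
    i=imaging.capture(n)["image"][a:b,c:d,::-1]; cv2.imwrite(f"pics/t_{n}.png",i)
a=[cv2.resize(cv2.imread(f"pics/t_{n}.png"),None,fx=f,fy=f,interpolation=cv2.INTER_CUBIC) for n,f in(("top",2.6),("scene",2.8))]
a[0]=cv2.copyMakeBorder(a[0],0,a[1].shape[0]-a[0].shape[0],0,0,0)
cv2.imwrite("pics/touch.png",np.hstack(a))
E
```

```text
True
touch 10.41 ramp tcp [ 0.1 -0.  -9.3] F [-2.   1.2  4.2] op 0.045
```

View pics/touch.png

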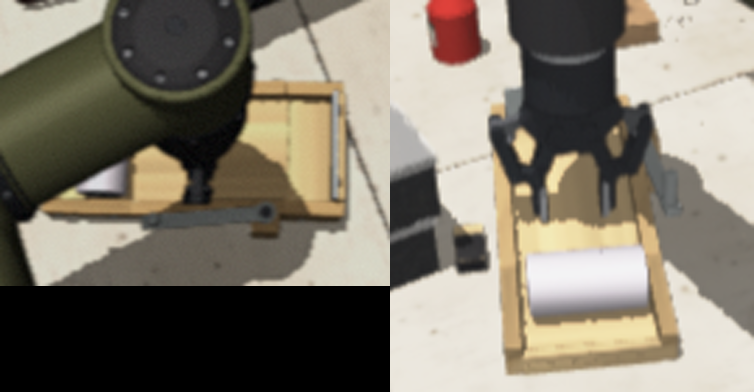

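```bash
python3 - <<'E'
from h import *
r.move_straight(W(0,0,60),velocity=.15)
r.move_gripper(0.0)
S=imaging.capture("scene"); cv2.imwrite("pics/cl.png",cv2.resize(S["image"][130:290,230:400,::-1],None,fx=3.5,fy=3.5,interpolation=cv2.INTER_CUBIC))
st(); print(proj(S,[W(0,0,60),W(0,0,80)]))
print(r.move_straight(W(0,0,-10),velocity=.03,f_stop=4)); st("touch")
E
```

```text
11.68 ramp tcp [ 0.  -0.  59.9] F [-0.4  0.7 -0.6] op -0.0
[[315.06732851 214.32547076]
 [314.81634304 207.60667093]]
True
touch 13.7 ramp tcp [ 0.  0. -7.] F [-0.9  0.6  4.6] op 0.0
```

View pics/cl.png

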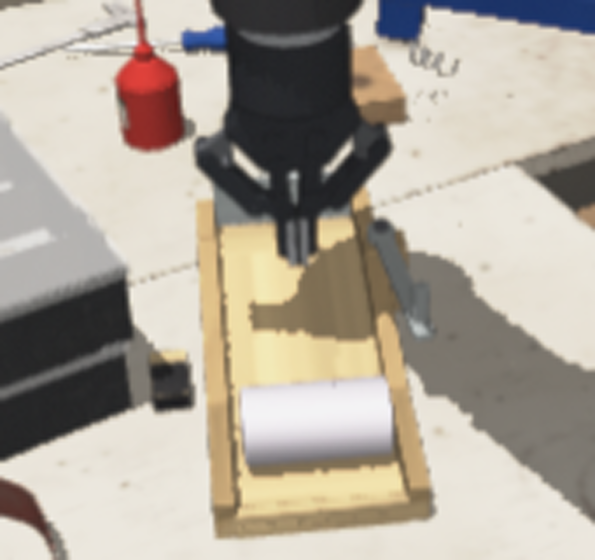

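The tip bottoms out 31–33 mm above the reported TCP, consistently in the touch tests and the pictures, so the reported z has a bias. I'll go behind the roller, touch the kerb top (z 20) as a local reference, then push at the right height.

```bash
python3 - <<'E'
from h import *
rot=[np.pi,0,P[2]]
r.move_straight(W(0,0,60),velocity=.15); r.move_gripper(0.045)
r.move_straight(W(-142,0,60),velocity=.15)
t=r.move_straight(W(-142,0,-22),velocity=.035,f_stop=4); st(f"kerb {t}")
if t:
    o=r.observe(); b=20-o["tool_pos"][2]*1e3; print("bias",b)
    open("bias","w").write(str(b))
    z=lambda x:fl(x+11)+12-b
    r.move_straight(W(-142,0,z(-142)),velocity=.03); st("up")
    t=r.move_straight(W(-76,0,z(-76)),velocity=.04,f_stop=10); st(f"apron {t}")
    i=imaging.capture("scene")["image"]; cv2.imwrite("pics/p1.png",cv2.resize(i[130:290,230:400,::-1],None,fx=3.5,fy=3.5))
E
```

```text
kerb True 17.78 ramp tcp [-1.42e+02  1.00e-01 -1.42e+01] F [-0.3  0.2  3.5] op 0.045
bias 34.21079019940575
up 18.11 ramp tcp [-142.1    0.   -10.2] F [0.1 1.2 0.1] op 0.045
apron False 19.91 ramp tcp [-76.   -0.  -10.3] F [0.9 1.2 0.1] op 0.045
```

View pics/p1.png

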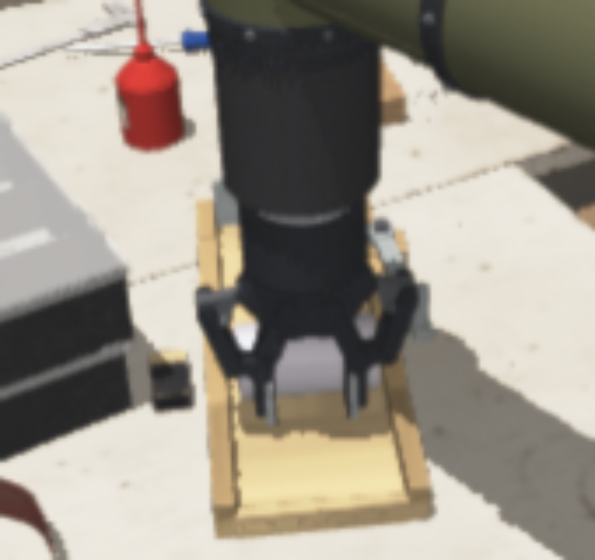

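The scene shows the fingers behind the roller at (268,415) and (355,410), at the slope foot, so it's being pushed properly. Continuing up the slope to the seat.

```bash
python3 - <<'E'
from h import *
b=34.2; z=lambda x:fl(x+11)+11-b
for x,f in((0,12),(44,12),(65,8)):
    t=r.move_straight(W(x,0,z(x)),velocity=.045,f_stop=f); st(f"{x} {t}")
    if t: break
S=imaging.capture("scene");cv2.imwrite("pics/p2.png",S["image"][:,:,::-1])
E
```

```text
0 False 21.82 ramp tcp [-0.1 -0.   2.1] F [1.  1.2 0.7] op 0.045
44 False 22.96 ramp tcp [44.2 -0.3  9.6] F [ 0.2  0.2 -0.8] op 0.045
65 False 23.58 ramp tcp [65.2 -0.1 13.6] F [-0.8  1.   0.3] op 0.045
```

```bash
python3 - <<'E'
from h import *
t=r.move_straight(W(73,0,15),velocity=.02,f_stop=5); st(f"stop {t}")
r.move_straight(W(62,0,16),velocity=.03); r.wait(.3); st("back")
r.move_straight(W(45,0,75),velocity=.15)
r.move_straight(W(-120,-110,90),velocity=.3); st("clear")
# roller check from the top view: mean colour profile along the ramp mid-lane at the roller top height
for n in("top","scene"):
    c=imaging.capture(n); cv2.imwrite(f"pics/s_{n}.png",c["image"][:,:,::-1])
    for y in(-20,20):
        g=[]
        for x in range(-120,125,8):
            u=proj(c,[W(x,y,59 if x>70 else fl(x))])[0]
            q=c["image"][int(round(u[1])),int(round(u[0]))].astype(int); g.append(f"{x}:{q[0]},{q[2]}")
        print(n,y," ".join(g))
E
```

```text
stop True 23.85 ramp tcp [65.1 -0.3 13.3] F [0.9 0.6 0.8] op 0.045
back 24.45 ramp tcp [62.1 -0.1 15.9] F [ 0.2 -0.1 -0.2] op 0.045
clear 25.82 ramp tcp [-119.5 -110.3   89.2] F [ 0.1 -0.9  0. ] op 0.045
top -20 -120:208,137 -112:207,133 -104:206,129 -96:196,117 -88:195,118 -80:206,128 -72:203,123 -64:201,125 -56:199,120 -48:200,120 -40:200,122 -32:199,122 -24:203,124 -16:198,120 -8:194,115 0:195,116 8:195,116 16:195,117 24:197,119 32:197,119 40:197,118 48:198,119 56:200,120 64:199,119 72:195,118 80:148,147 88:189,186 96:209,213 104:210,213 112:185,181 120:143,140
top 20 -120:208,138 -112:206,130 -104:205,127 -96:200,121 -88:197,118 -80:202,123 -72:205,126 -64:206,134 -56:208,142 -48:207,141 -40:207,139 -32:209,144 -24:210,144 -16:208,141 -8:208,143 0:207,143 8:206,141 16:208,142 24:207,143 32:206,142 40:209,143 48:206,141 56:207,142 64:208,143 72:204,141 80:140,135 88:185,183 96:210,212 104:210,213 112:195,191 120:151,149
scene -20 -120:235,162 -112:232,157 -104:227,152 -96:221,145 -88:219,144 -80:226,151 -72:226,150 -64:229,154 -56:225,150 -48:228,152 -40:230,155 -32:227,151 -24:230,154 -16:225,150 -8:225,151 0:226,151 8:226,151 16:226,151 24:226,151 32:227,152 40:227,153 48:227,151 56:228,153 64:228,152 72:139,140 80:173,174 88:207,208 96:227,227 104:239,239 112:241,242 120:241,243
scene 20 -120:235,161 -112:231,156 -104:228,152 -96:220,144 -88:221,145 -80:227,152 -72:225,149 -64:240,173 -56:241,176 -48:241,176 -40:241,175 -32:241,176 -24:241,176 -16:241,175 -8:241,174 0:241,176 8:241,175 16:240,174 24:241,177 32:241,176 40:241,175 48:241,175 56:241,177 64:241,176 72:138,138 80:171,171 88:204,204 96:227,227 104:234,234 112:241,242 120:241,243
```

The roller is seated: its grey band spans x ≈ 77–123 in both views, with bare wood elsewhere. Now the keeper.

```bash
python3 - <<'E'
from h import *
z=42
def F(q,g,zz=z):
    pk=np.array([64-105*np.sin(q),-66+105*np.cos(q)]); c=pk-np.array([np.cos(q),np.sin(q)])*(17+g)
    return W(c[0],c[1],zz),[np.pi,0,P[2]+q]
r.move_gripper(0.0)
p,rt=F(1.66,18,90); r.movep(p,rt); st("above")
p,rt=F(1.66,18); print(r.move_straight(p,velocity=.1,f_stop=8)); st("down")
for q in np.arange(1.6,.09,-.15):
    p,rt=F(q,0); t=r.move_straight(p,rt,velocity=.07,f_stop=10)
    if t: st(f"q {q:.2f} stopped"); break
st(f"q {q:.2f}")
if not t:
    p,rt=F(0,-4); p=F(0,-4)[0]
    print(r.move_straight(p,rt,velocity=.025,f_stop=5)); st("end")
c=imaging.capture("scene"); cv2.imwrite("pics/k.png",c["image"][:,:,::-1])
E
```

```text
above 27.99 ramp tcp [ -37.6 -110.2   90. ] F [ 0.4  0.3 -0.1] op 0.0
False
down 28.62 ramp tcp [ -37.5 -109.9   42.4] F [ 0.3 -0.5  0.6] op 0.0
q 0.10 32.88 ramp tcp [36.2 36.6 42. ] F [0.1 0.1 0.6] op 0.0
True
end 33.35 ramp tcp [46.2 38.6 41.8] F [0.8 2.4 2.6] op 0.0
```

Contact came at x 46.2, where about 47 was expected for a closed keeper. I'll back off and check it by pixel colour.

```bash
python3 - <<'E'
from h import *
p=r.observe()["tool_pos"]; c,s=np.cos(P[2]),np.sin(P[2])
r.move_straight(p-[.015*c,.015*s,0],velocity=.06)
r.move_straight(W(25,36,90),velocity=.15)
r.move_straight(W(-140,-110,110),velocity=.3); r.wait(.3); st()
for n in("top","scene"):
    c=imaging.capture(n)
    for q in(-.1,0,.1,.2,.3,.45):
        X=[W(64-l*np.sin(q),-66+l*np.cos(q),66) for l in range(25,92,6)]
        U=np.round(proj(c,X)).astype(int); v=c["image"][U[:,1],U[:,0]].astype(int); print(n,"bar",q,(v[:,0]-v[:,2]).tolist())
    # roller at the height of its top
    U=np.round(proj(c,[W(x,0,84-(abs(x-102)>10)*20) for x in range(72,130,4)])).astype(int); v=c["image"][U[:,1],U[:,0]].astype(int); print(v[:,0].tolist())
    g=c["image"]
    for x in (58,64,70): print([ (g[b,a].tolist()) for a,b in np.round(proj(c,[W(x,y,66) for y in(-20,0,20)])).astype(int)])
E
```

```text
35.47 ramp tcp [-139.2 -109.5  109.7] F [-0.1 -0.5  0. ] op -0.0
top bar -0.1 [-1, 4, 3, -1, -2, 8, 16, 15, 10, 48, 33, 25]
top bar 0 [-2, -2, -1, -2, -2, -1, 0, -2, -2, -2, -2, -1]
top bar 0.1 [-2, 0, -1, 0, 10, 11, 12, 17, 16, 50, 49, 58]
top bar 0.2 [4, 12, 45, 45, 77, 77, 74, 76, 74, 67, 65, 78]
top bar 0.3 [33, 37, 74, 80, 79, 80, 79, 76, 72, 67, 64, 71]
top bar 0.45 [71, 82, 81, 79, 81, 79, 80, 76, 78, 73, 68, 64]
[154, 161, 148, 178, 188, 206, 210, 209, 208, 200, 191, 178, 149, 102, 139]
[[190, 189, 180], [184, 182, 167], [173, 171, 159]]
[[194, 200, 196], [191, 198, 193], [184, 190, 186]]
[[153, 148, 138], [153, 150, 138], [146, 147, 140]]
scene bar -0.1 [-3, -2, -2, -2, -1, -1, -2, -1, -1, -1, -1, 0]
scene bar 0 [-3, -4, -3, -3, -4, -3, -3, -4, -4, -5, -3, -3]
scene bar 0.1 [-3, -4, -4, -3, -4, -3, -4, -4, -3, -3, -3, -3]
scene bar 0.2 [-3, -4, -4, -4, -3, -3, -3, -1, -1, 9, 8, 31]
scene bar 0.3 [-3, -4, -4, -1, -2, 6, 25, 19, 66, 71, 73, 74]
scene bar 0.45 [-3, 1, -1, 15, 39, 75, 70, 71, 71, 50, 45, 51]
[167, 177, 196, 213, 224, 240, 237, 232, 222, 182, 200, 241, 240, 237, 232]
[[185, 190, 188], [189, 195, 193], [169, 174, 172]]
[[186, 191, 189], [183, 189, 187], [183, 187, 186]]
[[190, 190, 192], [177, 173, 178], [184, 183, 185]]
```

The top view matches q = 0 exactly, with wood showing on both sides of the bar. The roller is in its seat and the hand is clear.

```bash
python3 -c "
from station import r
print(r.sign_off())"
```

```text
the job is handed in; nothing more can be done
None
```

I handed the job in at about 36 s with the roller in the seat and the keeper closed straight across the ramp; final camera checks agree and the hand is clear. On the first try the fingers slid over the roller on the apron, briefly pushing with about 10 N or more because the reported tool height is some 32 mm low. I corrected for that and pushed it up properly; I did not re-measure the bystanders, and the verdict was not shown.

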